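# Dust out the pencil block and shut its lid

### The arm

A 6-joint arm with a two-finger parallel gripper is mounted at the origin on the work surface. World frame = base frame: x ahead of the robot, y to its left, z up, the work surface at z = 0. Lengths are in m, angles in rad, forces in N, time in s.
With the tool pointing down it reaches from about 0.275 to 0.825 m from the base axis. Payload 4.9 kg.
Tool frame: the origin (TCP) lies between the finger pads; the fingertips stand 22 mm ahead of it and the grasp point (between the pads) lies 3 mm ahead of it; z points along the fingers, y is the line along which they close (so a half turn about z gives the same grasp; the last joint's range is limited). The gripper opens to 85 mm and grips with 20 to 120 N. Pads are 22 mm wide; open, the fingers measure 114 mm over their backs; the gripper's body (76 mm by 85 mm) begins 54 mm behind the grasp point. The pads swing forward as they close: fully open they stand 13 mm farther back than shut.
Start: joints at [-1.359, 0.326, -0.193, 1.052, 0, 1.437], TCP at [0.186, -0.517, 0.253] pointing down, gripper open.
Joint ranges: [-2.65, 2.65], [-0.97, 1.79], [-1.3, 1.35], [-1.93, 2.1], [-1.47, 1.37], [-3.14, 3.14]. Speed limits (rad/s): [2.57, 2.57, 3.14, 3.14, 3.14, 3.14].

### API

Orientations are given as a 3x3 rotation matrix whose columns are the frame's x, y, z axes.
In Python, from plant import env, read_camera, job_done, outline_of gives the robot as it stands. The module is installed in compiled form; this text tells all that it offers.
- The arm moves only by the shell command python3 -m jog 'ROWS'. ROWS is JSON, a list of rows, each an object with "hand": the opening in per cent of the stroke, from 0 (shut) to 100 (fully open); "travel": the shift along the world's x, y, z in cm, a list of three; "angular": the turn, a rotation vector about the world's x, y, z in degrees, a list of three. In form: [{"hand": hand, "travel": [x, y, z], "angular": [wx, wy, wz]}, ...]. A call has 1 to 12 rows; each row shifts and turns the commanded pose from where the row before left it; what a row does not reach is not made up. A row lasts 1/12 s, in which the tool goes at most 41.7 mm and 7.16 degrees, less where a joint would pass 70% of its speed; a pose out of reach is approached as far as the arm can. A call with a gripper value outside its range is refused whole. The fingers move at their own pace and stop on an object; the grip force is fixed at half the most. Time passes only in rows, so rows that do not move let the fingers close. It gives the time, the measured TCP pose, the force, the opening and the grip force at its end, in the units of the state.
- env.get_state(): the state, without advancing time (a new reading comes with each control period).
- read_camera(name): name is "scene" or "top" or "wrist"; returns a dict with "image" (480x640x3 uint8, red, green, blue), "range_z" (480x640 float32, m along the optical axis (not along the pixel's ray), 0 where there is no reading), "fx", "fy", "cx", "cy" (pixels), "k1" (the pictures are not rectified: a ray, as slopes to the right and down, at radius r is drawn at 1 + k1 r^2 times it, then the intrinsics apply), "rvec" (rotation vector, rad) and "tvec" (3), from world to camera coordinates, as OpenCV has them. Camera axes: x right, y down, z forward; pixel columns grow to the right and rows downward; lengths in m; the calibration is good to about 2 mm. A picture is of the moment at which its call begins.
- job_done(): hands the job in; it is judged then, once.
Trained networks look in a picture, given as the dict that the camera call returned (one of the last four; its "shot" number tells which), for a name from the list of things; names that differ only in an ending like _2 or _b are one class to them, and where a whole thing is asked for, a point or a joint stands for the part that bears it (a point fixed in the world has none). Each returns a list of dicts, best first, with "confidence" (0 to 1); they miss things now and then, are a little off and sometimes report something else, mostly with a low value. They report only what shows in the picture. A call takes as long as a camera call. They do not tell look-alikes from the thing itself.
- outline_of(picture, name): "pixels" (480x640 bool, what is visible of it) and "point" ([column, row] in pixels, amid what is visible of it).
The state is a dict: "time": time; "q": joint angles; "joint_vel": joint speeds; "effort": joint torques, N m; "tcp_pos": TCP position; "orientation": TCP orientation; "force": force on the tool from outside, world axes, zero at the start; "moment": the same for the moment, N m; "finger_gap": finger opening in m; "finger_force": force on a finger pad.
Only numpy, scipy, OpenCV 4.12 (cv2) and the standard library are available. Lean on these libraries where they do the work, as an engineer would, in place of code of your own. Each camera call takes 0.05 s, during which the arm holds its last target. There are 200 camera calls.

### The job

Dust out the square well of the wooden pencil block with the long brush: push it to the bottom and draw it up past half the well's depth, three times over, without ramming it into the block. Then stand the brush head down in its white pot again and let go, and only then slide the block's lid fully home over the well. Leave the other things on the counter where they are.

Things in the scene. Friction and masses are not known exactly. Their poses are not given: they have to be found in the camera images.
- block: Wooden pencil block fixed to the counter, 80 mm (x) by 190 mm (y), 124 mm high. Origin: centre of its underside, z up. Its one open square well, 56 x 56 mm inside, 100 mm deep, has its axis at y = -50 mm; the +y half is solid. Flat top at z = 112 mm; a grooved rail on each long edge (to z = 124 mm, 60 mm between lips) holds the lid; a stop bar crosses the -y end.
- well_floor (a point): Centre of the well's floor, 12 mm above the counter; axes as the block's.
- well_mouth (a point): Centre of the well's mouth on the block's flat top, 112 mm above the counter; axes as the block's.
- lid (a joint): Sliding lid, in m: 0 = fully home over the well against the stop bar, growing as it slides to the block's +y (0.100 = fully open). It starts open, 0.070 to 0.098, with the well clear, and stays where left; friction about 1.5 N. Plywood plate 66 mm (x) by 80 mm (y), 6 mm thick, top 118.5 mm above the counter.
- lid_batten (a point): Top centre of the raised finger batten on the lid, 144.5 mm above the counter. The batten is 44 mm long (block's x), 10 mm thick (block's y) and stands 26 mm above the lid, flush with the lid's +y end; push it towards the block's -y to shut the lid.
- brush: Long round dusting brush, 190 mm, about 90 g, standing head down in the white pot. Origin: centre of its flat foot; z up the handle. Grey-black round head 44 mm across from 0 to 60 mm, rigid; steel neck 24 mm across to 72 mm; dark wooden handle 18 mm across from 72 to 190 mm.
- brush_pot: Loose white round pot, 66 mm outside, 58 mm inside, 70 mm high, about 350 g, open at the top. Origin: centre of its underside; its inner floor is 6 mm above that.
- pencil_cup: Loose grey cup, 72 mm across, 95 mm high, full of pencils reaching 166 mm. Leave alone. Origin: centre of its underside.
- notebook: Loose dark notebook lying flat, 90 x 150 x 16 mm. Leave alone. Origin: centre of its underside.
- notebooks: Two loose notebooks in a stack (one body), 150 x 210 x 40 mm. Leave alone. Origin: centre of its underside.
- stapler: Black stapler, 150 x 36 x 45 mm. Leave alone. Origin: centre of its underside.
- ink_jar: Closed jar, 60 mm across, 60 mm high. Leave alone. Origin: centre of its underside.
- tape_dispenser: Black tape dispenser, 150 x 60 x 88 mm. Leave alone. Origin: centre of its underside.
There are look-alikes about, which are no part of the job. What is shaped like the brush but yellow is not meant.

How it is judged:
By the outcome, as a careful person would: the job done as asked, in the order asked, and still so for the second after the job is handed in, with the robot touching nothing.
It also fails if it takes over 58 s, if anything falls off the work surface, if the arm or the gripper's body presses on something with over 40 N, if the wrist force passes 120 N, or if a joint passes its speed limit or range.

## Working session

There is one attempt and no reset: what is moved stays moved. The work goes in short steps, Python scripts to look and compute and a shell command to move; the robot and the scene stay as the last step left them, time stands still between calls to the robot, and variables do not carry over. Pictures are saved under pics/ and viewed, at most 10 in all, crops included, and the job is handed in when it is done.

```bash
mkdir -p pics
cat > h.py <<'E'
import numpy as np, cv2
from plant import env, read_camera, job_done, outline_of
np.set_printoptions(precision=4,suppress=True)
def cloud(p):
    h,w=p["range_z"].shape
    u,v=np.meshgrid(np.arange(w),np.arange(h))
    K=np.array([[p["fx"],0,p["cx"]],[0,p["fy"],p["cy"]],[0,0,1]])
    x=(u-p["cx"])/p["fx"]; y=(v-p["cy"])/p["fy"]
    rx,ry=x.copy(),y.copy()
    for _ in range(8):
        s=1+p["k1"]*(rx**2+ry**2); rx=x/s; ry=y/s
    z=p["range_z"].astype(float)
    R=cv2.Rodrigues(np.array(p["rvec"],float))[0]; t=np.array(p["tvec"],float).ravel()
    P=np.stack([rx*z,ry*z,z],-1)
    W=(P-t)@R
    W[z<=0]=np.nan
    return W
def save(p,n,box=None,scale=1):
    im=p["image"][:,:,::-1]
    if box: im=im[box[1]:box[3],box[0]:box[2]]
    if scale!=1: im=cv2.resize(im,None,fx=scale,fy=scale,interpolation=cv2.INTER_CUBIC)
    cv2.imwrite("pics/"+n,im)
E
python3 - <<'E'
from h import *
s=env.get_state(); print(s["time"],s["tcp_pos"],s["orientation"],s["finger_gap"])
for c in ("top","scene"):
    p=read_camera(c); save(p,c+"1.png"); W=cloud(p)
    for n in ["block","lid","lid_batten","brush","brush_pot","pencil_cup","notebook","notebooks","stapler","ink_jar","tape_dispenser"]:
        for o in outline_of(p,n)[:3]:
            m=o["pixels"]; Q=W[m]; Q=Q[~np.isnan(Q[:,0])]
            if len(Q)==0: continue
            top=Q[Q[:,2]>np.percentile(Q[:,2],97)-0.006]
            print(c,n,round(o["confidence"],2),np.round(o["point"]),len(Q),"med",np.median(Q,0),"lo",np.percentile(Q,3,0),"hi",np.percentile(Q,97,0),"top",top.mean(0), p["image"][m].mean(0).round())
E
```

```text
0.0 [ 0.1863 -0.5169  0.2525] [[ 0.9408  0.3389 -0.0004]
 [ 0.3389 -0.9408  0.0016]
 [ 0.0002 -0.0017 -1.    ]] 0.08560741135758047
top block 0.68 [289. 250.] 4723 med [0.547  0.0218 0.1146] lo [ 0.4946 -0.0665  0.0023] hi [0.6078 0.1104 0.1279] top [0.5523 0.0273 0.1265] [104.  76.  46.]
top lid 0.68 [270. 254.] 1167 med [0.5437 0.0569 0.1193] lo [0.5121 0.0189 0.1157] hi [0.5766 0.093  0.1456] top [0.5317 0.0895 0.1448] [146. 129.  87.]
top lid_batten 0.64 [270. 250.] 1176 med [0.543  0.0579 0.1193] lo [0.5114 0.0193 0.1159] hi [0.5755 0.0931 0.1456] top [0.5318 0.0896 0.1448] [146. 129.  87.]
top brush 0.62 [167. 293.] 554 med [0.4759 0.2679 0.0718] lo [0.4601 0.2539 0.0403] hi [0.497  0.2896 0.1968] top [0.4793 0.273  0.1956] [65. 54. 50.]
top brush 0.55 [172. 351.] 655 med [0.3699 0.2683 0.062 ] lo [0.3513 0.2542 0.0051] hi [0.3892 0.2913 0.1907] top [0.3716 0.2748 0.1896] [97. 82. 36.]
top brush_pot 0.96 [182. 306.] 465 med [0.4681 0.2586 0.0515] lo [0.4477 0.2385 0.0073] hi [0.5091 0.2972 0.0724] top [0.4752 0.2655 0.0701] [99. 92. 85.]
top pencil_cup 0.76 [410. 256.] 1345 med
[... 2481 characters left out ...]
op [ 0.3766 -0.1764  0.0221] [76. 72. 68.]
scene notebooks 0.73 [484. 303.] 6309 med [0.7391 0.2947 0.0396] lo [0.6554 0.1962 0.0045] hi [0.8107 0.4023 0.0445] top [0.7278 0.3008 0.0412] [ 63.  75. 104.]
scene stapler 0.88 [388. 190.] 1078 med [0.3868 0.1472 0.0379] lo [0.3628 0.0765 0.0046] hi [0.4033 0.2142 0.0489] top [0.3843 0.1425 0.0468] [40. 35. 32.]
scene ink_jar 0.59 [316. 327.] 823 med [ 0.7604 -0.0783  0.0566] lo [ 0.7277 -0.1025  0.0078] hi [ 0.7766 -0.0519  0.0638] top [ 0.7484 -0.0778  0.0609] [61. 58. 54.]
scene tape_dispenser 0.8 [208. 325.] 1875 med [ 0.72   -0.302   0.0429] lo [ 0.6457 -0.3348  0.0109] hi [ 0.7751 -0.2746  0.0874] top [ 0.6887 -0.3086  0.0863] [53. 49. 46.]
```

View pics/top1.png

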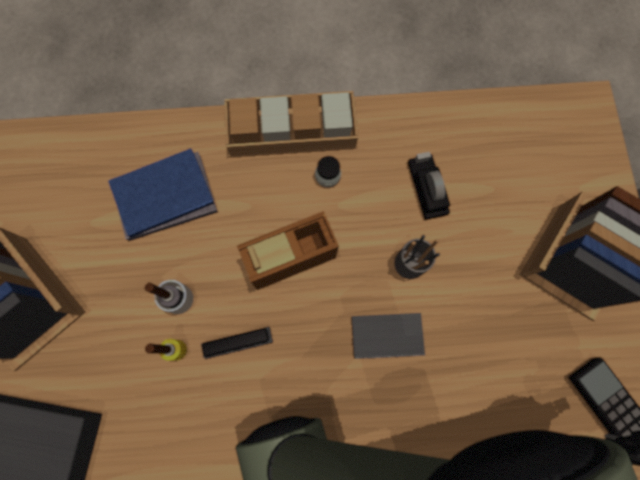

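Run:
```python
from h import *
p=read_camera("top"); W=cloud(p)
# top-surface pixels: rails/flat (z .105-.13) near block
m=(W[...,2]>.121)&(W[...,2]<.129)&(abs(W[...,0]-.55)<.1)&(abs(W[...,1]-.02)<.16)
Q=W[m][:,:2].astype(np.float32); r=cv2.minAreaRect(Q); print("rails",len(Q),r)
m=(W[...,2]>.138)&(W[...,2]<.15)&(abs(W[...,0]-.55)<.1)&(abs(W[...,1]-.07)<.1)
print("batten",cv2.minAreaRect(W[m][:,:2].astype(np.float32)),W[m].mean(0))
m=(W[...,2]<.1)&(abs(W[...,0]-.56)<.03)&(abs(W[...,1]+.02)<.04)
print("well",m.sum(),cv2.minAreaRect(W[m][:,:2].astype(np.float32)))
```

```text
rails 1158 ((0.5545995831489563, 0.02253568172454834), (0.08090680837631226, 0.19023515284061432), 18.282512664794922)
batten ((0.5322260856628418, 0.08979999274015427), (0.04360450431704521, 0.009794972836971283), 18.647127151489258) [0.5316 0.0896 0.1445]
well 476 ((0.5620837807655334, -0.028575565665960312), (0.07518740743398666, 0.054678864777088165), 18.305089950561523)
```

Top view: the dark-handled brush in the white pot is at about (165,293), and the yellow look-alike is at (165,350). The block is at (289,250) with the lid to its left and the well open at (316,237). Its yaw is about 18.4°, close to the tool's present yaw, so no turn is needed.

```bash
python3 -m jog '[{"hand":100,"travel":[1.2,3.3,0.2],"angular":[0,0,0]},{"hand":100,"travel":[1.2,3.3,0.2],"angular":[0,0,0]},{"hand":100,"travel":[1.2,3.3,0.2],"angular":[0,0,0]},{"hand":100,"travel":[1.2,3.3,0.2],"angular":[0,0,0]},{"hand":100,"travel":[1.2,3.3,0.2],"angular":[0,0,0]},{"hand":100,"travel":[1.2,3.3,0.2],"angular":[0,0,0]},{"hand":100,"travel":[1.2,3.3,0.2],"angular":[0,0,0]},{"hand":100,"travel":[1.2,3.3,0.2],"angular":[0,0,0]},{"hand":100,"travel":[1.2,3.3,0.2],"angular":[0,0,0]},{"hand":100,"travel":[1.2,3.3,0.2],"angular":[0,0,0]},{"hand":100,"travel":[1.2,3.3,0.2],"angular":[0,0,0]},{"hand":100,"travel":[1.2,3.3,0.2],"angular":[0,0,0]}]'
```

```text
time: 2.25
tcp_pos: [0.3307, -0.1199, 0.2777]
orientation: [[0.941, 0.338, 0.001], [0.338, -0.941, -0.001], [0.001, 0.001, -1.0]]
force: [0.1, -0.8, -0.1]
finger_gap: 0.0852
finger_force: 0.0
```

```bash
python3 -m jog '[{"hand":100,"travel":[1.25,3.3,0],"angular":[0,0,0]},{"hand":100,"travel":[1.25,3.3,0],"angular":[0,0,0]},{"hand":100,"travel":[1.25,3.3,0],"angular":[0,0,0]},{"hand":100,"travel":[1.25,3.3,0],"angular":[0,0,0]},{"hand":100,"travel":[1.25,3.3,0],"angular":[0,0,0]},{"hand":100,"travel":[1.25,3.3,0],"angular":[0,0,0]},{"hand":100,"travel":[1.25,3.3,0],"angular":[0,0,0]},{"hand":100,"travel":[1.25,3.3,0],"angular":[0,0,0]},{"hand":100,"travel":[1.25,3.3,0],"angular":[0,0,0]},{"hand":100,"travel":[1.25,3.3,0],"angular":[0,0,0]},{"hand":100,"travel":[1.25,3.2,0],"angular":[0,0,0]},{"hand":100,"travel":[1.25,3.0,0],"angular":[0,0,0]}]'
python3 - <<'E'
from h import *
s=env.get_state(); print(s["tcp_pos"],s["force"])
p=read_camera("wrist"); save(p,"w1.png"); W=cloud(p)
R=cv2.Rodrigues(np.array(p["rvec"]))[0]; print("cam",-R.T@np.array(p["tvec"]).ravel(),R[2])
for z0,z1 in ((.192,.2),(.187,.1925),(.1,.15),(.066,.074)):
    m=(W[...,2]>z0)&(W[...,2]<z1)&(abs(W[...,0]-.475)<.06)&(abs(W[...,1]-.265)<.06)
    if m.sum()>5: print(z0,m.sum(),W[m].mean(0),cv2.minEnclosingCircle(W[m][:,:2].astype(np.float32)))
E
```

```text
time: 3.25
tcp_pos: [0.4834, 0.2651, 0.2773]
orientation: [[0.935, 0.356, -0.003], [0.356, -0.935, 0.008], [0.0, -0.008, -1.0]]
force: [1.1, -0.2, -0.2]
finger_gap: 0.0854
finger_force: 0.0
[0.4834 0.2651 0.2773] [ 1.1067 -0.1961 -0.1682]
cam [0.5499 0.2895 0.3975] [-0.2628 -0.0919 -0.9605]
0.192 774 [0.4833 0.2781 0.1951] ((0.48268720507621765, 0.27812230587005615), 0.009027908556163311)
0.187 92 [0.489  0.2795 0.1899] ((0.48263847827911377, 0.27810385823249817), 0.009013050235807896)
0.1 354 [0.4894 0.2793 0.1272] ((0.48287326097488403, 0.27815374732017517), 0.009024916216731071)
0.066 1218 [0.4881 0.2758 0.0687] ((0.48273026943206787, 0.2744449973106384), 0.03303373232483864)
```

View pics/w1.png

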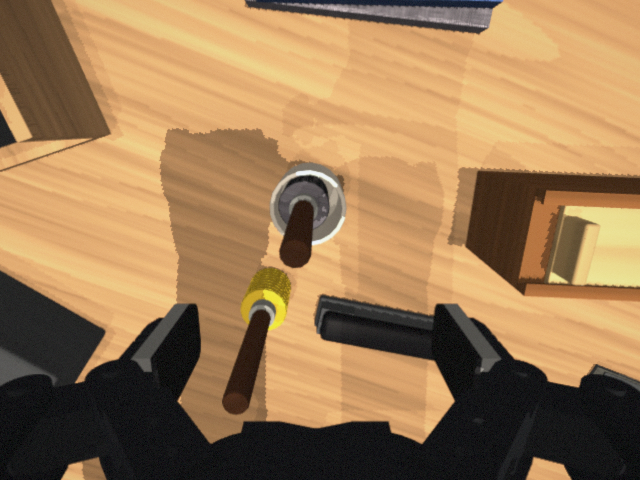

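Wrist view: the dark handle (tip at (295,250)) stands upright in the white pot at (310,205). Handle centre is (0.4827, 0.2781).

```bash
python3 -m jog '[{"hand":100,"travel":[0.25,0.7,0],"angular":[0,0,0]},{"hand":100,"travel":[0,0,-1.5],"angular":[0,0,0]},{"hand":100,"travel":[0,0,-1.5],"angular":[0,0,0]},{"hand":100,"travel":[0,0,-1],"angular":[0,0,0]},{"hand":100,"travel":[0,0,-0.5],"angular":[0,0,0]},{"hand":100,"travel":[0,0,0],"angular":[0,0,0]}]'
python3 - <<'E'
from h import *
p=read_camera("wrist"); W=cloud(p)
m=(W[...,2]>.19)&(W[...,2]<.2)&(abs(W[...,0]-.475)<.03)&(abs(W[...,1]-.275)<.03)
print(cv2.minEnclosingCircle(W[m][:,:2].astype(np.float32)),env.get_state()["tcp_pos"])
E
```

```text
time: 3.8
tcp_pos: [0.4862, 0.2656, 0.2312]
orientation: [[0.935, 0.355, -0.006], [0.355, -0.935, 0.008], [-0.002, -0.009, -1.0]]
force: [0.1, 0.2, 0.0]
finger_gap: 0.0854
finger_force: 0.0
((0.48261189460754395, 0.2781132459640503), 0.009107915684580803) [0.4868 0.2659 0.2322]
```

```bash
python3 -m jog '[{"hand":100,"travel":[-0.2,0.6,0],"angular":[0,0,0]},{"hand":100,"travel":[-0.2,0.6,0],"angular":[0,0,0]},{"hand":100,"travel":[0,0,0],"angular":[0,0,0]}]'
python3 -c "
from h import *
s=env.get_state();print(s['tcp_pos'],s['q'],s['joint_vel'])"
```

```text
time: 4.1
tcp_pos: [0.4856, 0.2733, 0.2331]
orientation: [[0.931, 0.365, -0.004], [0.365, -0.931, 0.014], [0.001, -0.015, -1.0]]
force: [-0.6, -0.8, 0.6]
finger_gap: 0.0858
finger_force: 0.0
[0.4856 0.2733 0.2331] [ 0.3727  0.3515 -0.2094  1.0085  0.0146  3.1406] [-0.0043  0.0011 -0.006  -0.0013 -0.0096  0.0023]
```

Joint 6 is at its limit, so I turn the tool about +12° in yaw, remove the small tilt and centre it.

```bash
python3 -m jog '[{"hand":100,"travel":[-0.1,0.2,0],"angular":[-0.4,-0.1,6]},{"hand":100,"travel":[-0.2,0.3,0],"angular":[-0.4,-0.1,6]},{"hand":100,"travel":[0,0,-0.5],"angular":[0,0,0]},{"hand":100,"travel":[0,0,0],"angular":[0,0,0]}]'
python3 -c "
from h import *
s=env.get_state();print(s['tcp_pos'],s['q'])"
```

```text
time: 4.43
tcp_pos: [0.482, 0.2779, 0.2268]
orientation: [[0.836, 0.548, -0.003], [0.548, -0.836, -0.002], [-0.004, -0.0, -1.0]]
force: [-1.0, -0.6, -0.5]
finger_gap: 0.0855
finger_force: 0.0
[0.482  0.2779 0.2268] [ 0.3904  0.3594 -0.2146  1.0005 -0.0004  2.9514]
```

```bash
python3 -m jog '[{"hand":100,"travel":[0,0,-1.5],"angular":[0,0,0]},{"hand":100,"travel":[0,0,-2],"angular":[0,0,0]},{"hand":100,"travel":[0,0,-2],"angular":[0,0,0]},{"hand":100,"travel":[0,0,-1.2],"angular":[0,0,0]},{"hand":100,"travel":[0,0,-0.6],"angular":[0,0,0]},{"hand":10,"travel":[0,0,0],"angular":[0,0,0]},{"hand":10,"travel":[0,0,0],"angular":[0,0,0]},{"hand":10,"travel":[0,0,0],"angular":[0,0,0]},{"hand":10,"travel":[0,0,0],"angular":[0,0,0]},{"hand":10,"travel":[0,0,0],"angular":[0,0,0]},{"hand":10,"travel":[0,0,0],"angular":[0,0,0]},{"hand":10,"travel":[0,0,0],"angular":[0,0,0]}]'
```

```text
time: 5.43
tcp_pos: [0.4829, 0.2781, 0.1552]
orientation: [[0.835, 0.55, -0.001], [0.55, -0.835, -0.001], [-0.002, -0.0, -1.0]]
force: [-0.4, 0.8, 4.1]
finger_gap: 0.0165
finger_force: 58.4
```

```bash
python3 -m jog '[{"hand":10,"travel":[0,0,0.8],"angular":[0,0,0]},{"hand":10,"travel":[0,0,1.6],"angular":[0,0,0]},{"hand":10,"travel":[0,0,2],"angular":[0,0,0]},{"hand":10,"travel":[0,0,2.2],"angular":[0,0,0]},{"hand":10,"travel":[0,0,2.2],"angular":[0,0,0]},{"hand":10,"travel":[0,0,2.2],"angular":[0,0,0]},{"hand":10,"travel":[0,0,2.2],"angular":[0,0,0]},{"hand":10,"travel":[0,0,2],"angular":[0,0,0]},{"hand":10,"travel":[0,0,1.4],"angular":[0,0,0]},{"hand":10,"travel":[0,0,0.6],"angular":[0,0,0]},{"hand":10,"travel":[0,0,0],"angular":[0,0,0]}]'
python3 - <<'E'
from h import *
s=env.get_state(); t=s["tcp_pos"]; print(t,s["force"],s["moment"])
p=read_camera("wrist"); save(p,"w2.png"); W=cloud(p)
for z0,z1 in ((.055,.075),(.17,.18),(.18,.19),(.19,.2),(.2,.21),(.22,.225),(.24,.245),(.25,.262),(.27,.29)):
    m=(W[...,2]>z0)&(W[...,2]<z1)&(abs(W[...,0]-t[0])<.06)&(abs(W[...,1]-t[1])<.06)
    if z0>.1: m&=(np.hypot(W[...,0]-t[0],W[...,1]-t[1])<.03)
    if m.sum()>5: print(z0,m.sum(),W[m].mean(0),cv2.minEnclosingCircle(W[m][:,:2].astype(np.float32)))
E
```

```text
time: 6.35
tcp_pos: [0.4828, 0.2779, 0.3279]
orientation: [[0.835, 0.55, -0.001], [0.55, -0.835, -0.001], [-0.001, 0.0, -1.0]]
force: [0.2, 0.6, -0.2]
finger_gap: 0.0163
finger_force: 58.5
[0.4828 0.2779 0.3279] [ 0.1695  0.556  -0.2187] [ 0.0176 -0.0174 -0.0005]
0.055 632 [0.4955 0.281  0.0679] ((0.48279932141304016, 0.274692177772522), 0.03300730884075165)
0.18 117 [0.4981 0.2881 0.1851] ((0.4886125922203064, 0.2820063531398773), 0.02104000747203827)
0.19 185 [0.4985 0.288  0.1948] ((0.4901013672351837, 0.282274067401886), 0.0205293670296669)
0.2 166 [0.4978 0.2888 0.2053] ((0.48895877599716187, 0.28254610300064087), 0.02073984593153)
0.22 128 [0.4983 0.2878 0.2229] ((0.4902511239051819, 0.2823842167854309), 0.020389195531606674)
0.24 114 [0.4906 0.283  0.2425] ((0.4791746437549591, 0.277048259973526), 0.016508761793375015)
0.25 499 [0.4878 0.2809 0.253 ] ((0.4828565716743469, 0.2780669033527374), 0.01203999575227499)
0.27 561 [0.4886 0.2817 0.2807] ((0.4844321012496948, 0.2787386178970337), 0.00882751028984785)
```

View pics/w2.png

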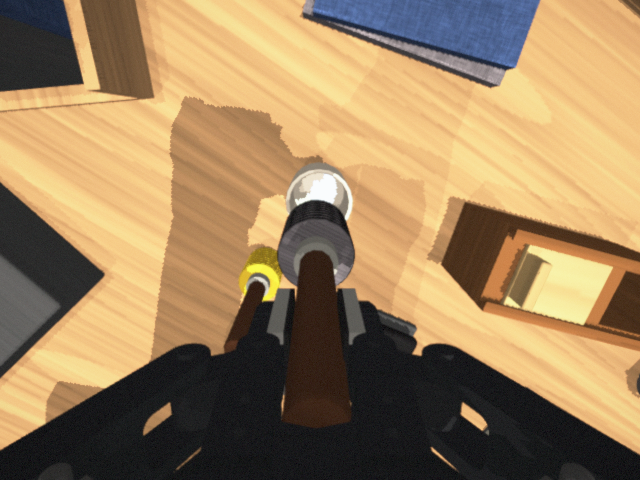

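```bash
python3 -m jog '[{"hand":10,"travel":[0.4,-1.3,0],"angular":[0,0,0]},{"hand":10,"travel":[0.8,-2.8,0],"angular":[0,0,0]},{"hand":10,"travel":[0.8,-2.8,0],"angular":[0,0,0]},{"hand":10,"travel":[0.8,-2.8,0],"angular":[0,0,0]},{"hand":10,"travel":[0.8,-2.8,0],"angular":[0,0,0]},{"hand":10,"travel":[0.8,-2.8,0],"angular":[0,0,0]},{"hand":10,"travel":[0.8,-2.8,0],"angular":[0,0,0]},{"hand":10,"travel":[0.8,-2.8,0],"angular":[0,0,0]},{"hand":10,"travel":[0.8,-2.8,0],"angular":[0,0,0]},{"hand":10,"travel":[0.8,-2.8,0],"angular":[0,0,0]},{"hand":10,"travel":[0.8,-2.8,0],"angular":[0,0,0]},{"hand":10,"travel":[0.4,-1,0],"angular":[0,0,0]}]'
cat > meas.py <<'E'
from h import *
s=env.get_state(); t=s["tcp_pos"]; print(t,s["force"])
for c in ("top","wrist"):
    p=read_camera(c); W=cloud(p); save(p,"last_%s.png"%c)
    near=(abs(W[...,0]-.55)<.1)&(abs(W[...,1]-.02)<.13)
    for n,a,b in (("rails",.121,.129),("batten",.139,.150)):
        m=near&(W[...,2]>a)&(W[...,2]<b); 
        if m.sum()>20:
            r=cv2.minAreaRect(W[m][:,:2].astype(np.float32)); print(c,n,m.sum(),r)
E
python3 meas.py
```

```text
time: 7.4
tcp_pos: [0.5702, -0.0295, 0.3245]
orientation: [[0.837, 0.547, -0.005], [0.547, -0.837, -0.003], [-0.006, -0.0, -1.0]]
force: [0.2, 1.0, -1.1]
finger_gap: 0.0166
finger_force: 58.6
[ 0.5702 -0.0295  0.3245] [ 0.2205  1.0063 -1.0728]
wrist rails 5529 ((0.5570873022079468, 0.02379518747329712), (0.08044329285621643, 0.1905009001493454), 18.465566635131836)
wrist batten 832 ((0.534976601600647, 0.09060171246528625), (0.04414792358875275, 0.010845303535461426), 18.7137508392334)
```

View pics/last_wrist.png

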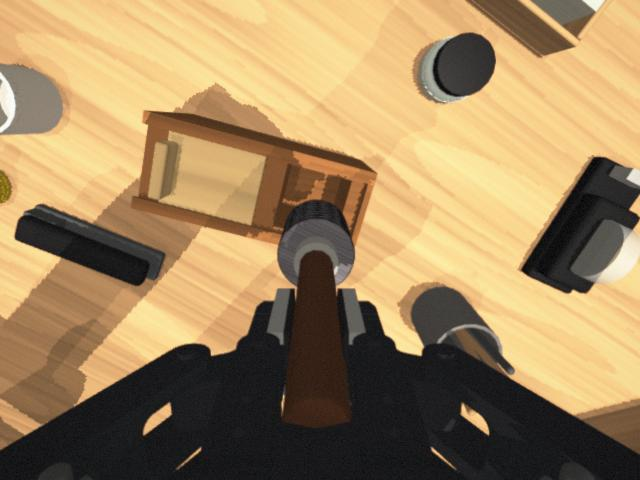

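Wrist view: the brush head at (315,240) hangs at the well mouth, and the block and lid are clear. The well axis by wrist calibration is (0.5729, -0.0236).

```bash
python3 -m jog '[{"hand":10,"travel":[0.25,0.6,0],"angular":[0,0,0]},{"hand":10,"travel":[0,0,-0.8],"angular":[0,0,0]},{"hand":10,"travel":[0,0,-1.2],"angular":[0,0,0]},{"hand":10,"travel":[0,0,-1.2],"angular":[0,0,0]},{"hand":10,"travel":[0,0,-1],"angular":[0,0,0]},{"hand":10,"travel":[0,0,-0.4],"angular":[0,0,0]},{"hand":10,"travel":[0,0,0],"angular":[0,0,0]}]'; python3 meas.py
```

```text
time: 8.08
tcp_pos: [0.5719, -0.0182, 0.2788]
orientation: [[0.834, 0.551, -0.005], [0.551, -0.834, -0.001], [-0.005, -0.002, -1.0]]
force: [-0.6, -0.9, -0.8]
finger_gap: 0.0166
finger_force: 58.6
[ 0.5719 -0.0182  0.2788] [-0.5678 -0.9451 -0.8185]
wrist rails 7589 ((0.5569605231285095, 0.023632019758224487), (0.08062571287155151, 0.190207839012146), 18.214475631713867)
wrist batten 1306 ((0.5557126998901367, 0.03010265901684761), (0.04375484213232994, 0.13841867446899414), 18.64978790283203)
```

```bash
python3 -m jog '[{"hand":10,"travel":[0.1,-0.5,0],"angular":[0,-0.3,0]},{"hand":10,"travel":[0,0,0],"angular":[0,0,0]},{"hand":10,"travel":[0,0,-0.8],"angular":[0,0,0]},{"hand":10,"travel":[0,0,-1],"angular":[0,0,0]},{"hand":10,"travel":[0,0,-1],"angular":[0,0,0]},{"hand":10,"travel":[0,0,-0.8],"angular":[0,0,0]},{"hand":10,"travel":[0,0,-0.4],"angular":[0,0,0]},{"hand":10,"travel":[0,0,0],"angular":[0,0,0]}]'; python3 -c "
from h import *
p=read_camera('wrist'); save(p,'w4.png')"
```

```text
time: 8.85
tcp_pos: [0.5729, -0.0241, 0.2385]
orientation: [[0.835, 0.55, -0.001], [0.55, -0.835, -0.001], [-0.001, 0.001, -1.0]]
force: [-0.2, 0.5, -0.7]
finger_gap: 0.0166
finger_force: 58.6
```

View pics/w4.png

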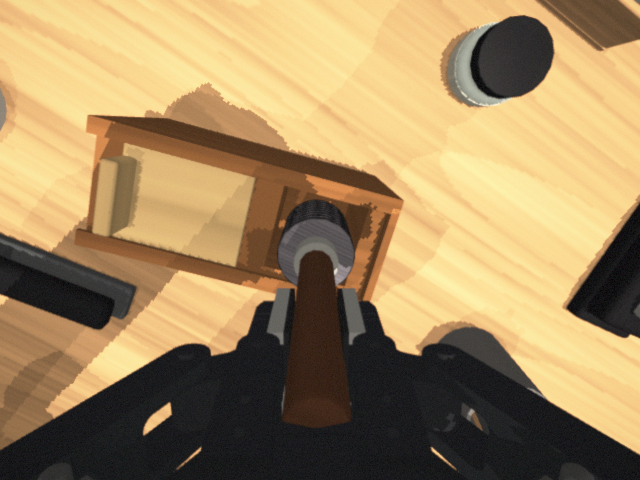

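The head (315,240) is inside the well with no contact force. First stroke down, slowing near the floor.

```bash
python3 -m jog '[{"hand":10,"travel":[0,0,-0.8],"angular":[0,0,0]},{"hand":10,"travel":[0,0,-1.3],"angular":[0,0,0]},{"hand":10,"travel":[0,0,-1.5],"angular":[0,0,0]},{"hand":10,"travel":[0,0,-1.5],"angular":[0,0,0]},{"hand":10,"travel":[0,0,-1.1],"angular":[0,0,0]},{"hand":10,"travel":[0,0,-0.7],"angular":[0,0,0]},{"hand":10,"travel":[0,0,-0.3],"angular":[0,0,0]},{"hand":10,"travel":[0,0,-0.2],"angular":[0,0,0]},{"hand":10,"travel":[0,0,-0.2],"angular":[0,0,0]},{"hand":10,"travel":[0,0,0],"angular":[0,0,0]}]'
```

```text
time: 9.73
tcp_pos: [0.5741, -0.0243, 0.1645]
orientation: [[0.835, 0.55, 0.003], [0.55, -0.835, -0.002], [0.001, 0.003, -1.0]]
force: [0.1, -0.9, -0.9]
finger_gap: 0.0163
finger_force: 58.6
```

```bash
python3 -m jog '[{"hand":10,"travel":[0,0,-0.15],"angular":[0,0,0]},{"hand":10,"travel":[0,0,-0.15],"angular":[0,0,0]},{"hand":10,"travel":[0,0,0],"angular":[0,0,0]}]'
```

```text
time: 9.98
tcp_pos: [0.5739, -0.0243, 0.1613]
orientation: [[0.835, 0.55, 0.003], [0.55, -0.835, -0.002], [0.001, 0.003, -1.0]]
force: [-0.0, 0.3, -1.2]
finger_gap: 0.0166
finger_force: 58.6
```

```bash
python3 -m jog '[{"hand":10,"travel":[0,0,-0.1],"angular":[0,0,0]},{"hand":10,"travel":[0,0,-0.1],"angular":[0,0,0]},{"hand":10,"travel":[0,0,0],"angular":[0,0,0]}]'
```

```text
time: 10.23
tcp_pos: [0.5745, -0.0243, 0.1612]
orientation: [[0.835, 0.55, 0.005], [0.55, -0.835, -0.002], [0.003, 0.004, -1.0]]
force: [-2.9, 1.6, 9.4]
finger_gap: 0.0165
finger_force: 60.1
```

Floor reached at TCP z 0.161 with about 9 N. Strokes two and three follow, with commands mirrored.

```bash
python3 -m jog '[{"hand":10,"travel":[0,0,0.8],"angular":[0,0,0]},{"hand":10,"travel":[0,0,1.6],"angular":[0,0,0]},{"hand":10,"travel":[0,0,2],"angular":[0,0,0]},{"hand":10,"travel":[0,0,1.6],"angular":[0,0,0]},{"hand":10,"travel":[-0.1,0,1],"angular":[0,0.2,0]},{"hand":10,"travel":[0,0,0.2],"angular":[0,0,0]},{"hand":10,"travel":[0,0,0],"angular":[0,0,0]}]'
```

```text
time: 10.82
tcp_pos: [0.5734, -0.0244, 0.2321]
orientation: [[0.835, 0.55, 0.001], [0.55, -0.835, -0.002], [-0.001, 0.002, -1.0]]
force: [-0.6, -0.6, -1.1]
finger_gap: 0.0164
finger_force: 58.7
```

```bash
python3 -m jog '[{"hand":10,"travel":[0,0,-1],"angular":[0,0,0]},{"hand":10,"travel":[0,0,-1.5],"angular":[0,0,0]},{"hand":10,"travel":[0,0,-1.6],"angular":[0,0,0]},{"hand":10,"travel":[0,0,-1.4],"angular":[0,0,0]},{"hand":10,"travel":[0,0,-0.8],"angular":[0,0,0]},{"hand":10,"travel":[0,0,-0.4],"angular":[0,0,0]},{"hand":10,"travel":[0,0,-0.2],"angular":[0,0,0]},{"hand":10,"travel":[0,0,-0.2],"angular":[0,0,0]},{"hand":10,"travel":[0,0,0],"angular":[0,0,0]}]'
```

```text
time: 11.57
tcp_pos: [0.5729, -0.0241, 0.1612]
orientation: [[0.835, 0.55, -0.0], [0.55, -0.835, -0.002], [-0.001, 0.001, -1.0]]
force: [0.2, -0.4, 1.1]
finger_gap: 0.0169
finger_force: 58.8
```

```bash
python3 -m jog '[{"hand":10,"travel":[0,0,-0.1],"angular":[0,0,0]},{"hand":10,"travel":[0,0,0],"angular":[0,0,0]},{"hand":10,"travel":[0,0,0.8],"angular":[0,0,0]},{"hand":10,"travel":[0,0,1.6],"angular":[0,0,0]},{"hand":10,"travel":[0,0,2],"angular":[0,0,0]},{"hand":10,"travel":[0,0,1.6],"angular":[0,0,0]},{"hand":10,"travel":[0,0,1],"angular":[0,0,0]},{"hand":10,"travel":[0,0,0.2],"angular":[0,0,0]},{"hand":10,"travel":[0,0,0],"angular":[0,0,0]}]'
```

```text
time: 12.32
tcp_pos: [0.5734, -0.0244, 0.2319]
orientation: [[0.835, 0.55, 0.001], [0.55, -0.835, -0.002], [-0.001, 0.002, -1.0]]
force: [-0.2, 0.6, -1.7]
finger_gap: 0.017
finger_force: 58.8
```

```bash
python3 -m jog '[{"hand":10,"travel":[0,0,-1],"angular":[0,0,0]},{"hand":10,"travel":[0,0,-1.5],"angular":[0,0,0]},{"hand":10,"travel":[0,0,-1.6],"angular":[0,0,0]},{"hand":10,"travel":[0,0,-1.4],"angular":[0,0,0]},{"hand":10,"travel":[0,0,-0.8],"angular":[0,0,0]},{"hand":10,"travel":[0,0,-0.4],"angular":[0,0,0]},{"hand":10,"travel":[0,0,-0.2],"angular":[0,0,0]},{"hand":10,"travel":[0,0,-0.2],"angular":[0,0,0]},{"hand":10,"travel":[0,0,-0.1],"angular":[0,0,0]},{"hand":10,"travel":[0,0,0],"angular":[0,0,0]}]'
```

```text
time: 13.15
tcp_pos: [0.5723, -0.0239, 0.1613]
orientation: [[0.835, 0.55, -0.001], [0.55, -0.835, -0.001], [-0.002, 0.0, -1.0]]
force: [-5.2, 1.8, 14.2]
finger_gap: 0.0166
finger_force: 61.0
```

```bash
python3 -m jog '[{"hand":10,"travel":[0,0,0.8],"angular":[0,0,0]},{"hand":10,"travel":[0,0,1.6],"angular":[0,0,0]},{"hand":10,"travel":[0,0,2],"angular":[0,0,0]},{"hand":10,"travel":[0,0,2],"angular":[0,0,0]},{"hand":10,"travel":[0,0,2],"angular":[0,0,0]},{"hand":10,"travel":[0,0,2],"angular":[0,0,0]},{"hand":10,"travel":[0,0,2],"angular":[0,0,0]},{"hand":10,"travel":[0,0,2],"angular":[0,0,0]},{"hand":10,"travel":[0,0,1.5],"angular":[0,0,0]},{"hand":10,"travel":[0,0,0.7],"angular":[0,0,0]},{"hand":10,"travel":[0,0,0],"angular":[0,0,0]}]'
```

```text
time: 14.07
tcp_pos: [0.5739, -0.0245, 0.3272]
orientation: [[0.835, 0.55, 0.003], [0.55, -0.835, -0.002], [0.001, 0.003, -1.0]]
force: [0.0, -0.2, -0.3]
finger_gap: 0.0166
finger_force: 59.0
```

```bash
python3 -m jog '[{"hand":10,"travel":[-0.4,1.3,0],"angular":[0,0,0]},{"hand":10,"travel":[-0.8,2.7,0],"angular":[0,0,0]},{"hand":10,"travel":[-0.8,2.7,0],"angular":[0,0,0]},{"hand":10,"travel":[-0.8,2.7,0],"angular":[0,0,0]},{"hand":10,"travel":[-0.8,2.7,0],"angular":[0,0,0]},{"hand":10,"travel":[-0.8,2.7,0],"angular":[0,0,0]},{"hand":10,"travel":[-0.8,2.7,0],"angular":[0,0,0]},{"hand":10,"travel":[-0.8,2.7,0],"angular":[0,0,0]},{"hand":10,"travel":[-0.8,2.7,0],"angular":[0,0,0]},{"hand":10,"travel":[-0.8,2.7,0],"angular":[0,0,0]},{"hand":10,"travel":[-0.8,2.7,0],"angular":[0,0,0]},{"hand":10,"travel":[-0.5,1.4,0],"angular":[0,0,0]}]'
python3 - <<'E'
from h import *
p=read_camera("wrist"); save(p,"w5.png"); W=cloud(p); t=env.get_state()["tcp_pos"]; print(t)
m=(W[...,2]>.064)&(W[...,2]<.073)&(abs(W[...,0]-.4828)<.045)&(abs(W[...,1]-.2747)<.045)
print(m.sum(),cv2.minEnclosingCircle(W[m][:,:2].astype(np.float32)))
m=(np.hypot(W[...,0]-t[0],W[...,1]-t[1])<.022)&(W[...,2]>.22)&(W[...,2]<.27)
z=W[m][:,2]; print(t[2]-np.array([np.percentile(z,q) for q in (5,30,50,70)]))
m&=(W[...,2]>.247)&(W[...,2]<.26); print(cv2.minEnclosingCircle(W[m][:,:2].astype(np.float32)))
E
```

```text
time: 15.07
tcp_pos: [0.4816, 0.2756, 0.3237]
orientation: [[0.834, 0.552, -0.004], [0.552, -0.834, -0.001], [-0.004, -0.001, -1.0]]
force: [1.2, 0.8, -1.2]
finger_gap: 0.0167
finger_force: 58.9
[0.4809 0.277  0.3236]
589 ((0.48284733295440674, 0.27445048093795776), 0.032874517142772675)
[0.0925 0.09   0.0894 0.086 ]
((0.48198503255844116, 0.2766217589378357), 0.011607572436332703)
```

```bash
python3 -m jog '[{"hand":10,"travel":[0.15,-0.2,0],"angular":[0,-0.2,0]},{"hand":10,"travel":[0,0,-1],"angular":[0,0,0]},{"hand":10,"travel":[0,0,-1.8],"angular":[0,0,0]},{"hand":10,"travel":[0,0,-2],"angular":[0,0,0]},{"hand":10,"travel":[0,0,-1.8],"angular":[0,0,0]},{"hand":10,"travel":[0,0,-1],"angular":[0,0,0]},{"hand":10,"travel":[0,0,-0.4],"angular":[0,0,0]},{"hand":10,"travel":[0,0,0],"angular":[0,0,0]}]'
```

```text
time: 15.78
tcp_pos: [0.4849, 0.2697, 0.244]
orientation: [[0.836, 0.549, 0.0], [0.549, -0.836, -0.003], [-0.001, 0.002, -1.0]]
force: [-0.0, -0.4, -0.1]
finger_gap: 0.0166
finger_force: 58.9
```

```bash
python3 -m jog '[{"hand":10,"travel":[-0.2,0.45,0],"angular":[0,0,0]},{"hand":10,"travel":[0,0,0],"angular":[0,0,0]},{"hand":10,"travel":[0,0,-0.8],"angular":[0,0,0]},{"hand":10,"travel":[0,0,-0.4],"angular":[0,0,0]},{"hand":10,"travel":[0,0,0],"angular":[0,0,0]}]'
```

```text
time: 16.2
tcp_pos: [0.4828, 0.2751, 0.2323]
orientation: [[0.835, 0.55, 0.001], [0.55, -0.835, -0.002], [-0.0, 0.002, -1.0]]
force: [-0.5, -0.5, -1.0]
finger_gap: 0.0169
finger_force: 58.9
```

Centred within 1 mm. Descend to the pot floor (TCP about 0.155).

```bash
python3 -m jog '[{"hand":10,"travel":[0,0,-0.8],"angular":[0,0,0]},{"hand":10,"travel":[0,0,-1.4],"angular":[0,0,0]},{"hand":10,"travel":[0,0,-1.6],"angular":[0,0,0]},{"hand":10,"travel":[0,0,-1.5],"angular":[0,0,0]},{"hand":10,"travel":[0,0,-1.1],"angular":[0,0,0]},{"hand":10,"travel":[0,0,-0.6],"angular":[0,0,0]},{"hand":10,"travel":[0,0,-0.3],"angular":[0,0,0]},{"hand":10,"travel":[0,0,-0.2],"angular":[0,0,0]},{"hand":10,"travel":[0,0,-0.15],"angular":[0,0,0]},{"hand":10,"travel":[0,0,0],"angular":[0,0,0]}]'
```

```text
time: 17.03
tcp_pos: [0.4836, 0.2753, 0.1571]
orientation: [[0.835, 0.55, 0.003], [0.55, -0.835, -0.001], [0.002, 0.003, -1.0]]
force: [0.2, -0.2, -1.5]
finger_gap: 0.0162
finger_force: 58.9
```

```bash
python3 -m jog '[{"hand":10,"travel":[0,0,-0.1],"angular":[0,0.15,0]},{"hand":10,"travel":[0,0,-0.1],"angular":[0,0,0]},{"hand":10,"travel":[0,0,-0.05],"angular":[0,0,0]},{"hand":10,"travel":[0,0,0],"angular":[0,0,0]}]'
```

```text
time: 17.37
tcp_pos: [0.4839, 0.2755, 0.1552]
orientation: [[0.835, 0.55, 0.001], [0.55, -0.835, -0.001], [0.001, 0.001, -1.0]]
force: [-0.6, -0.4, 3.2]
finger_gap: 0.0164
finger_force: 59.6
```

```bash
python3 -m jog '[{"hand":40,"travel":[0,0,0],"angular":[0,0,0]},{"hand":70,"travel":[0,0,0],"angular":[0,0,0]},{"hand":100,"travel":[0,0,0],"angular":[0,0,0]},{"hand":100,"travel":[0,0,0],"angular":[0,0,0]},{"hand":100,"travel":[0,0,0],"angular":[0,0,0]},{"hand":100,"travel":[0,0,0],"angular":[0,0,0]},{"hand":100,"travel":[0,0,1],"angular":[0,0,0]},{"hand":100,"travel":[0,0,1.5],"angular":[0,0,0]},{"hand":100,"travel":[0,0,2],"angular":[0,0,0]},{"hand":100,"travel":[0,0,2],"angular":[0,0,0]},{"hand":100,"travel":[0,0,2],"angular":[0,0,0]},{"hand":100,"travel":[0,0,1.5],"angular":[0,0,0]}]'
python3 - <<'E'
from h import *
p=read_camera("wrist"); save(p,"w6.png"); W=cloud(p)
for z0,z1 in ((.19,.2),(.1,.18),(.066,.074)):
    m=(W[...,2]>z0)&(W[...,2]<z1)&(abs(W[...,0]-.4828)<.045)&(abs(W[...,1]-.2747)<.045)
    if m.sum()>5: print(z0,m.sum(),cv2.minEnclosingCircle(W[m][:,:2].astype(np.float32)))
E
```

```text
time: 18.37
tcp_pos: [0.4838, 0.2754, 0.2569]
orientation: [[0.835, 0.55, 0.002], [0.55, -0.835, -0.001], [0.001, 0.002, -1.0]]
force: [0.8, -0.4, -1.4]
finger_gap: 0.0854
finger_force: 0.0
0.19 959 ((0.4842521846294403, 0.27563413977622986), 0.009078923612833023)
0.1 892 ((0.486335813999176, 0.27673548460006714), 0.008726298809051514)
0.066 1378 ((0.4825674891471863, 0.27443623542785645), 0.03300038352608681)
```

View pics/w6.png

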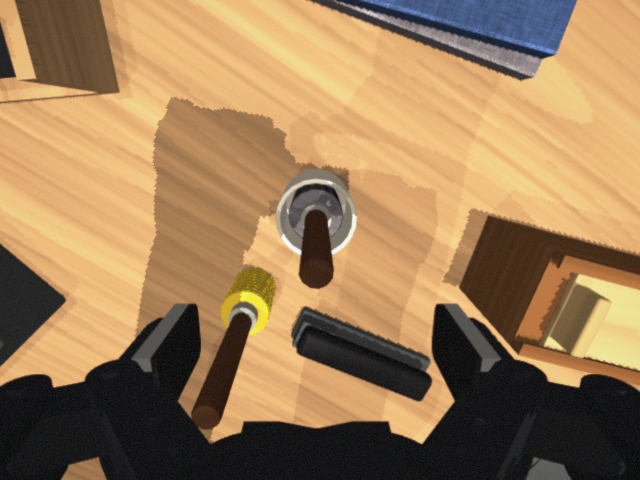

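The brush stands upright in its pot (handle tip at (316,270)), released. Next, move behind the lid batten with the fingers shut and yaw aligned to the block.

```bash
python3 -m jog '[{"hand":100,"travel":[0,0,0.5],"angular":[0,0,0]},{"hand":100,"travel":[0.4,-1.4,0],"angular":[0,0,0]},{"hand":60,"travel":[0.6,-2.3,0],"angular":[0,0,0]},{"hand":0,"travel":[0.6,-2.3,0],"angular":[0,0,-2]},{"hand":0,"travel":[0.6,-2.3,0],"angular":[0,0,-4]},{"hand":0,"travel":[0.6,-2.3,0],"angular":[0,0,-4]},{"hand":0,"travel":[0.6,-2.3,0],"angular":[0,0,-3]},{"hand":0,"travel":[0.4,-1.6,0],"angular":[0,0,-2]},{"hand":0,"travel":[0,0,-1],"angular":[0,0,0]},{"hand":0,"travel":[0,0,-1],"angular":[0,0,0]},{"hand":0,"travel":[0,0,0],"angular":[0,0,0]}]'
python3 meas.py
```

```text
time: 19.33
tcp_pos: [0.5194, 0.1304, 0.2364]
orientation: [[0.949, 0.316, -0.006], [0.316, -0.949, -0.002], [-0.006, -0.0, -1.0]]
force: [0.0, 0.9, -0.5]
finger_gap: -0.0002
finger_force: 0.0
[0.5194 0.1304 0.2364] [ 0.0109  0.8864 -0.4664]
top rails 1053 ((0.5546011924743652, 0.02252538502216339), (0.08107050508260727, 0.19056949019432068), 18.557411193847656)
top batten 115 ((0.5319646000862122, 0.08973879367113113), (0.044054437428712845, 0.00981172639876604), 18.487287521362305)
wrist rails 10054 ((0.5567835569381714, 0.023543715476989746), (0.0809139609336853, 0.19037726521492004), 18.121797561645508)
wrist batten 1334 ((0.5350881218910217, 0.09125220775604248), (0.04397393390536308, 0.010281550697982311), 18.07646369934082)
```

```bash
python3 -m jog '[{"hand":0,"travel":[0.1,0,-1],"angular":[0,-0.3,0]},{"hand":0,"travel":[0,0,-1.8],"angular":[0,0,0]},{"hand":0,"travel":[0,0,-2],"angular":[0,0,0]},{"hand":0,"travel":[0,0,-1.9],"angular":[0,0,0]},{"hand":0,"travel":[0,0,-1.3],"angular":[0,0,0]},{"hand":0,"travel":[0,0,-0.6],"angular":[0,0,0]},{"hand":0,"travel":[0,0,0],"angular":[0,0,0]},{"hand":0,"travel":[0,0,0],"angular":[0,0,0]}]'
```

```text
time: 20.1
tcp_pos: [0.5224, 0.1308, 0.1537]
orientation: [[0.949, 0.316, 0.005], [0.316, -0.949, -0.001], [0.004, 0.003, -1.0]]
force: [0.4, -0.2, -0.6]
finger_gap: -0.0005
finger_force: 0.0
```

```bash
python3 -m jog '[{"hand":0,"travel":[0,0,-0.35],"angular":[0,0.2,0]},{"hand":0,"travel":[0.19,-0.57,0],"angular":[0,0,0]},{"hand":0,"travel":[0.19,-0.57,0],"angular":[0,0,0]},{"hand":0,"travel":[0.19,-0.57,0],"angular":[0,0,0]},{"hand":0,"travel":[0.19,-0.57,0],"angular":[0,0,0]},{"hand":0,"travel":[0.32,-0.95,0],"angular":[0,0,0]},{"hand":0,"travel":[0.32,-0.95,0],"angular":[0,0,0]},{"hand":0,"travel":[0.32,-0.95,0],"angular":[0,0,0]},{"hand":0,"travel":[0.32,-0.95,0],"angular":[0,0,0]},{"hand":0,"travel":[0.32,-0.95,0],"angular":[0,0,0]},{"hand":0,"travel":[0.32,-0.95,0],"angular":[0,0,0]},{"hand":0,"travel":[0,0,0],"angular":[0,0,0]}]'
```

```text
time: 21.1
tcp_pos: [0.5498, 0.0481, 0.1497]
orientation: [[0.95, 0.313, 0.001], [0.313, -0.95, -0.003], [0.0, 0.003, -1.0]]
force: [0.2, 0.0, -0.6]
finger_gap: 0.0001
finger_force: 0.0
```

```bash
python3 -m jog '[{"hand":0,"travel":[0.19,-0.57,0],"angular":[0,0,0]},{"hand":0,"travel":[0.16,-0.48,0],"angular":[0,0,0]},{"hand":0,"travel":[0.1,-0.29,0],"angular":[0,0,0]},{"hand":0,"travel":[0.06,-0.19,0],"angular":[0,0,0]},{"hand":0,"travel":[0.06,-0.19,0],"angular":[0,0,0]},{"hand":0,"travel":[0,0,0],"angular":[0,0,0]}]'; python3 meas.py
```

```text
time: 21.6
tcp_pos: [0.5547, 0.033, 0.1496]
orientation: [[0.949, 0.315, 0.001], [0.315, -0.949, -0.002], [-0.0, 0.002, -1.0]]
force: [-0.2, 0.0, -0.3]
finger_gap: 0.0001
finger_force: 0.1
[0.5547 0.033  0.1496] [-0.1842  0.0094 -0.3073]
top rails 408 ((0.5727545022964478, -0.0326080396771431), (0.08060764521360397, 0.07341688126325607), 17.6938419342041)
wrist rails 17713 ((0.557107150554657, 0.023638658225536346), (0.08136608451604843, 0.19159209728240967), 17.877140045166016)
wrist batten 3032 ((0.5686368346214294, 0.02686673402786255), (0.040542908012866974, 0.02792620286345482), 84.60631561279297)
```

```bash
python3 -m jog '[{"hand":0,"travel":[0.06,-0.19,0],"angular":[0,0,0]},{"hand":0,"travel":[0.06,-0.19,0],"angular":[0,0,0]},{"hand":0,"travel":[0.03,-0.1,0],"angular":[0,0,0]},{"hand":0,"travel":[0,0,0],"angular":[0,0,0]}]'
```

```text
time: 22.03
tcp_pos: [0.5565, 0.0283, 0.1498]
orientation: [[0.949, 0.315, 0.001], [0.315, -0.949, -0.001], [0.001, 0.002, -1.0]]
force: [-0.3, 2.2, -0.7]
finger_gap: 0.0002
finger_force: 0.5
```

```bash
python3 -m jog '[{"hand":0,"travel":[0.03,-0.1,0],"angular":[0,0,0]},{"hand":0,"travel":[0.03,-0.1,0],"angular":[0,0,0]},{"hand":0,"travel":[0.03,-0.1,0],"angular":[0,0,0]},{"hand":0,"travel":[0,0,0],"angular":[0,0,0]}]'
```

```text
time: 22.37
tcp_pos: [0.5568, 0.0271, 0.1498]
orientation: [[0.949, 0.316, 0.0], [0.316, -0.949, 0.003], [0.001, -0.002, -1.0]]
force: [-1.9, 7.1, 2.9]
finger_gap: 0.0
finger_force: 3.7
```

```bash
python3 -m jog '[{"hand":0,"travel":[0.03,-0.1,0],"angular":[0,0,0]},{"hand":0,"travel":[0,0,0],"angular":[0,0,0]}]'; python3 -m jog '[{"hand":0,"travel":[-0.2,0.5,0],"angular":[0,0,0]},{"hand":0,"travel":[-0.3,0.9,0],"angular":[0,0,0]},{"hand":0,"travel":[0,0,1.5],"angular":[0,0,0]},{"hand":0,"travel":[-0.6,2,2.5],"angular":[0,0,0]},{"hand":0,"travel":[-0.6,2,2.5],"angular":[0,0,0]},{"hand":0,"travel":[-0.6,2,1],"angular":[0,0,0]},{"hand":0,"travel":[0,0,0],"angular":[0,0,0]}]'; python3 meas.py
```

```text
time: 22.53
tcp_pos: [0.5569, 0.027, 0.1499]
orientation: [[0.948, 0.317, 0.0], [0.317, -0.948, 0.005], [0.002, -0.004, -1.0]]
force: [-2.6, 9.9, 3.3]
finger_gap: -0.0001
finger_force: 5.0
time: 23.12
tcp_pos: [0.5351, 0.1012, 0.2279]
orientation: [[0.948, 0.318, 0.006], [0.318, -0.948, -0.001], [0.005, 0.003, -1.0]]
force: [-0.5, -0.3, 0.1]
finger_gap: -0.0003
finger_force: 0.0
[0.5351 0.1012 0.2279] [-0.4996 -0.2964  0.1017]
top rails 984 ((0.554741621017456, 0.022588320076465607), (0.08136309683322906, 0.19006162881851196), 18.033050537109375)
top batten 111 ((0.5592619180679321, 0.008369667455554008), (0.04434620216488838, 0.009889418259263039), 18.571414947509766)
wrist rails 11432 ((0.5569837093353271, 0.02310832589864731), (0.08100072294473648, 0.19110728800296783), 18.069393157958984)
wrist batten 1534 ((0.5621168613433838, 0.009625745937228203), (0.0437779501080513, 0.01036387775093317), 18.295541763305664)
```

View pics/last_wrist.png

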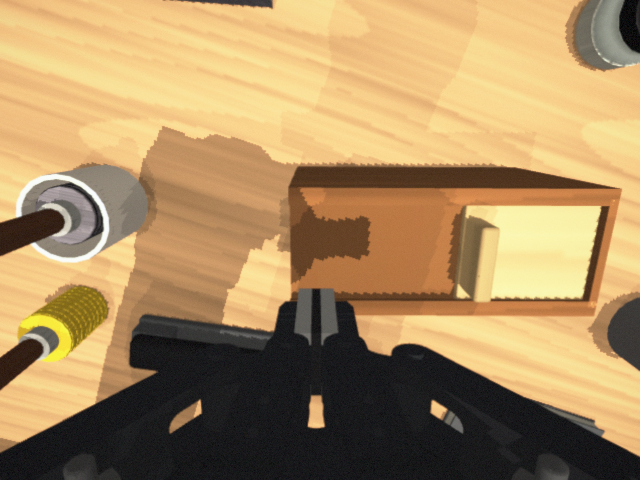

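View pics/last_top.png

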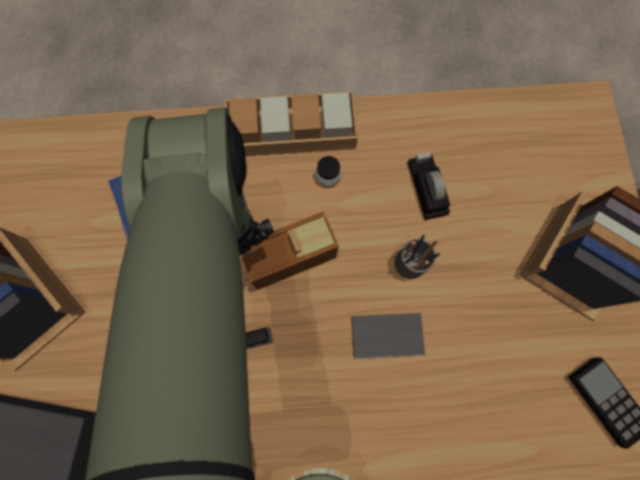

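The lid lies against the stop bar at (600,255) in the wrist view. The batten is at block y = -14.9 mm by the top camera, against a nominal -15 mm. The brush stands in its white pot and the gripper is clear of everything.

```bash
python3 -c "
from plant import job_done
print(job_done())"
```

```text
the job is handed in; nothing more can be done
None
```

The job is handed in: the well was brushed to the floor and drawn up three times, the brush stands released in its white pot, and the lid was then pushed home to within about 0.5 mm of the stop by camera, all in about 23 s with the other things left alone.

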